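Clear the kitchen counter and set it for the duty log

ROBOT

A 7-joint arm with a two-finger parallel gripper is mounted at the origin on the work surface. World frame = base frame: x ahead of the robot, y to its left, z up, the work surface at z = 0. Lengths are in m, angles in rad, forces in N, time in s.
With the tool pointing down it reaches from about 0.4 to 0.875 m from the base axis. Payload 19.3 kg.
Tool frame: the origin (TCP) lies between the finger pads; the fingertips stand 17 mm ahead of it and the grasp point (between the pads) lies 2 mm behind it; z points along the fingers, y is the line along which they close (so a half turn about z gives the same grasp; the last joint's range is limited). The gripper opens to 85 mm and grips with 20 to 120 N. Pads are 22 mm wide; open, the fingers measure 114 mm over their backs; the gripper's body (76 mm by 85 mm) begins 54 mm behind the grasp point. The pads swing forward as they close: fully open they stand 13 mm farther back than shut.
Start: joints at [-1.227, 0.521, -0.036, 1.599, 0.021, 1.021, -0.113], TCP at [0.251, 0.572, 0.225] pointing down, gripper open.
Joint ranges: [-2.91, 2.91], [-0.3, 2.13], [-1.5, 1.42], [0.17, 2.43], [-1.26, 4.41], [0.16, 1.93], [-2.52, 2.52]. Speed limits (rad/s): [1.89, 1.89, 2.39, 2.39, 3.01, 3.01, 3.01].

INTERFACE

Orientations are given as [roll, pitch, yaw] about the fixed x, y, z axes, in that order (R = Rz(yaw) Ry(pitch) Rx(roll)).
In Python, from workcell import bot gives the robot as it stands.
- The arm moves only by the shell command python3 -m inch 'ROWS' [FORCE]. ROWS is JSON, a list of rows, each a list of 7 numbers: the shift along the tool's x, y, z in units of 200 mm (1.0 is 200 mm), then the turn, a rotation vector about the tool's x, y, z in units of 90 degrees (1.0 is 90 degrees), then the opening, from 0 (shut) to 1 (fully open). In form: [[x, y, z, rx, ry, rz, grip], ...]. A call has 1 to 20 rows; each row is the pose to reach, as a shift and turn from the pose commanded when the call began, along the tool's axes at that moment; what a row does not reach only later rows make up. A row lasts 1/8 s, in which the tool goes at most 62.5 mm and 10.7 degrees, less where a joint would pass 70% of its speed; a pose out of reach is approached as far as the arm can. A call with a number of a shift or a turn outside -1 to 1 is refused whole. A call with a gripper value outside its range is refused whole. The fingers move at their own pace and stop on an object; FORCE is the grip in N (left out, the last holds). Time passes only in rows, so rows that repeat a pose let the fingers close. It gives the time, the measured TCP pose, the force, the opening and the grip force at its end, in the units of the state.
- bot.observe(): the state, without advancing time (a new reading comes with each control period).
- bot.grab_frame(name): name is "scene" or "side" or "wrist"; returns a dict with "img" (420x560x3 uint8, red, green, blue), "z_map" (420x560 float32, m along the optical axis (not along the pixel's ray), 0 where there is no reading), "vfov" (degrees; the focal length in pixels is half the picture's height over the tangent of half this angle, whatever the lens; pixels are square), "cx", "cy" (the principal point, pixels), "rvec" (rotation vector, rad) and "tvec" (3), from world to camera coordinates, as OpenCV has them. Camera axes: x right, y down, z forward; pixel columns grow to the right and rows downward; lengths in m; the calibration is good to about 2 mm. A picture is of the moment at which its call begins.
- bot.job_done(): hands the job in; it is judged then, once.
The state is a dict: "clock": time; "qpos": joint angles; "qd": joint speeds; "joint_efforts": joint torques, N m; "position": TCP position; "tool_rot": TCP orientation; "force": force on the tool from outside, world axes, zero at the start; "moment": the same for the moment, N m; "grip_width": finger opening in m; "finger_force": force on a finger pad.
Only numpy, scipy, OpenCV 4.12 (cv2) and the standard library are available. Lean on these libraries where they do the work, as an engineer would, in place of code of your own. Each camera call takes 0.05 s, during which the arm holds its last target. There are 200 camera calls.

TASK

Get the counter ready for writing up the duty log: hang every mug that is standing about by its handle on the rack, one mug to a hook, and lay the ruler flat and flush along the binder's near long edge, about centred on it. Stand the pen pot, left on the binder, upright on the counter in the gap between the binder and the tape dispenser, level with the middle of the binder's right side and at least a finger's width (15 mm) clear of both. Leave everything else where it is.

Things in the scene. Friction and masses are not known exactly. Their poses are not given: they have to be found in the camera images.
- rack: fixed wooden mug rack, 430 mm wide (along y), crossbar 193 mm high along y at x = 0 between two end posts at y = +-205 mm; three steel hooks point to its -x (towards the robot) at y = 140, 0 and -140 mm; origin at table height below the crossbar's middle
- hook1 (a point): the left (+y) hook of the rack (fixed): the seat point, on the bar's centre line, 180 mm above the table and 83 mm in front of the crossbar's middle plane. Round bar 8 mm thick running towards -x of the rack, its tip 23 mm farther out turned up by 16 mm. The axes are the rack's
- hook2 (a point): the middle hook of the rack (fixed): the seat point, on the bar's centre line, 180 mm above the table and 83 mm in front of the crossbar's middle plane. Round bar 8 mm thick running towards -x of the rack, its tip 23 mm farther out turned up by 16 mm. The axes are the rack's
- hook3 (a point): the right (-y) hook of the rack (fixed): the seat point, on the bar's centre line, 180 mm above the table and 83 mm in front of the crossbar's middle plane. Round bar 8 mm thick running towards -x of the rack, its tip 23 mm farther out turned up by 16 mm. The axes are the rack's
- mug1: white mug, may be absent: outside diameter 60 mm, wall 3.5 mm, height 85 mm, 180 g; origin at the centre of its underside, z up. Its D-shaped handle stands out to +y in the plane x = 0: round bar 8 mm thick, outer upright at y = 60 mm (bar centre), top bar at z = 70 mm, bottom bar at z = 14 mm; the free opening runs from y = 31 to 56 mm and from z = 18 to 66 mm
- mug1_handle (a point): middle of the outer upright of mug1's handle (0, 60, 42 mm in the mug's frame)
- mug2: orange mug, may be absent: outside diameter 60 mm, wall 3.5 mm, height 85 mm, 180 g; origin at the centre of its underside, z up. Its D-shaped handle stands out to +y in the plane x = 0: round bar 8 mm thick, outer upright at y = 60 mm (bar centre), top bar at z = 70 mm, bottom bar at z = 14 mm; the free opening runs from y = 31 to 56 mm and from z = 18 to 66 mm
- mug2_handle (a point): middle of the outer upright of mug2's handle (0, 60, 42 mm in the mug's frame)
- mug3: dark blue mug, may be absent: outside diameter 60 mm, wall 3.5 mm, height 85 mm, 180 g; origin at the centre of its underside, z up. Its D-shaped handle stands out to +y in the plane x = 0: round bar 8 mm thick, outer upright at y = 60 mm (bar centre), top bar at z = 70 mm, bottom bar at z = 14 mm; the free opening runs from y = 31 to 56 mm and from z = 18 to 66 mm
- mug3_handle (a point): middle of the outer upright of mug3's handle (0, 60, 42 mm in the mug's frame)
- binder: open blue duty-log binder with white pages, fixed, 160 mm (x) by 220 mm (y), 14 mm thick; origin at the centre of its underside; its near long edge is the face x = -80 mm (towards the robot), its right side y = -110 mm
- ruler: aluminium ruler with a red finger grip: blade 180 mm (along x) by 40 mm (y) by 5 mm, with a centred upright grip bar 100 mm long, 12 mm wide, from z = 5 to 35 mm; origin at the centre of its underside; 120 g. Both long edges (y = +-20 mm) are straight and alike
- ruler_end1 (a point): end of the ruler's centre line at x = +90 mm, underside
- ruler_end2 (a point): end of the ruler's centre line at x = -90 mm, underside
- penpot: square black pen pot, 60 x 60 mm, 85 mm high, with three pens up to 115 mm high that belong in it; starts standing on the binder; origin at the centre of its underside; 160 g
- dispenser: green desk tape dispenser with a yellow roll, loose but heavy (0.9 kg), 140 mm (x) by 50 mm (y), 98 mm high, standing to the right (-y) of the binder; origin at the centre of its underside; not to be moved
- stapler: bystander: red and black stapler, 110 x 32 x 39 mm; origin at the centre of its underside
- jar: bystander: jar with a red lid, 56 mm across, 85 mm high, between binder and rack; origin at the centre of its underside
- tumbler: bystander: clear tumbler, 66 mm across, 95 mm high; origin at the centre of its underside
- sauce: bystander: amber sauce bottle, 60 mm across, 140 mm high; origin at the centre of its underside
Things that resemble listed ones, but are neither listed nor needed, are in the scene too. Leave any pink look-alike of the mug1 alone.

How it is judged:
At the end, for the whole second after the job is handed in: Every mug hangs still by its handle, one per hook (handle middle within 55 mm of the seat). Ruler flat, both ends within 3.5 mm of the binder edge, centred within 30 mm. Pen pot upright on the counter, its middle 40 mm or more from binder and dispenser, within 40 mm of level with the binder ((distance between mug1_handle and hook1 below 0.055 m or distance between mug1_handle and hook2 below 0.055 m or distance between mug1_handle and hook3 below 0.055 m) and height (world z) of each of mug1, mug2, mug3 above 0.06 m and linear speed of each of mug1, mug2, mug3 below 0.06 m/s and (distance between mug2_handle and hook1 below 0.055 m or distance between mug2_handle and hook2 below 0.055 m or distance between mug2_handle and hook3 below 0.055 m) and (distance between mug3_handle and hook1 below 0.055 m or distance between mug3_handle and hook2 below 0.055 m or distance between mug3_handle and hook3 below 0.055 m) and distance between mug1_handle and mug2_handle above 0.08 m and distance between each of mug2_handle, mug1_handle and mug3_handle above 0.08 m and x of ruler_end1 in the frame of binder between -0.1035 and -0.096 m and x of ruler_end2 in the frame of binder between -0.1035 and -0.096 m and y of ruler in the frame of binder between -0.03 and 0.03 m and height (world z) of ruler below 0.004 m and angle between ruler's own z axis and vertical below 0.05 rad and linear speed of each of ruler, penpot below 0.02 m/s and y of penpot in the frame of binder below -0.15 m and y of penpot in the frame of dispenser between 0.065 and 0.165 m and x of penpot in the frame of binder between -0.04 and 0.04 m and height (world z) of penpot below 0.005 m and angle between penpot's own z axis and vertical below 0.1 rad); the robot touches nothing.
It fails at once if the tape dispenser or another bystander is disturbed (moved over 40 mm) (distance of any of dispenser, stapler, jar, tumbler, sauce from where it was at the start of the episode above 0.04 m).
Of mug1, mug2, mug3 only 2 to 3 are there at a start; the rules pass over those that are not, and their reading is None.
At some moment in a run one of ruler, penpot may be knocked a few centimetres aside while the robot is not near it.
It also fails if it takes over 208 s, if anything falls off the work surface, if the arm or the gripper's body presses on something with over 40 N, if the wrist force passes 120 N, or if a joint passes its speed limit or range.

## Working session

There is one attempt and no reset: what is moved stays moved. The work goes in short steps, Python scripts to look and compute and a shell command to move; the robot and the scene stay as the last step left them, time stands still between calls to the robot, and variables do not carry over. Pictures are saved under pics/ and viewed, at most 14 in all, crops included, and the job is handed in when it is done.

```bash
ls; mkdir -p pics; cat > h.py <<'E'
import numpy as np,cv2
from workcell import bot
def cam(n):
    f=bot.grab_frame(n); f['R']=cv2.Rodrigues(np.array(f['rvec'],float))[0]; f['t']=np.array(f['tvec'],float).ravel()
    f['f']=210/np.tan(np.radians(f['vfov'])/2); return f
def cloud(f):
    v,u=np.mgrid[:420,:560]; z=f['z_map']
    P=np.stack([(u-f['cx'])/f['f']*z,(v-f['cy'])/f['f']*z,z],-1)
    return (P-f['t'])@f['R']
def ray(f,u,v,h):
    d=f['R'].T@np.array([(u-f['cx'])/f['f'],(v-f['cy'])/f['f'],1]); c=-f['R'].T@f['t']
    return c+d*(h-c[2])/d[2]
def save(f,n): cv2.imwrite('pics/'+n,f['img'][...,::-1])
E
python3 - <<'E'
from h import *
for n in ['scene','side','wrist']:
    f=cam(n); save(f,n+'0.png'); np.savez(n+'0.npz',**{k:v for k,v in f.items()}); print(n,-f['R'].T@f['t'],f['vfov'],(f['z_map']>0).mean())
print(bot.observe())
E
```

```text
pics
scene [ 1.29375309 -0.1185172   0.81288159] 52.71650965259123 0.995969387755102
side [ 0.26421226 -0.66993683  0.99476608] 49.712017830921155 0.9961692176870748
wrist [0.18588359 0.60034191 0.37201184] 58.96238056788858 0.995969387755102
{'clock': 0.15, 'qpos': array([-1.22719157,  0.52187074, -0.03633521,  1.59983072,  0.02121905,
        1.02114359, -0.11283359]), 'qd': array([-1.44125840e-03, -3.07741677e-03,  5.11299192e-05, -7.61108663e-04,
        1.52643184e-03,  3.18373029e-04,  7.50824094e-04]), 'joint_efforts': array([ 2.31469792e-03, -9.27396226e+01,  1.98089965e+00, -3.70052862e+01,
        1.80580316e-02,  6.34116950e-03, -8.51548293e-06]), 'position': array([0.25123731, 0.57200733, 0.22507844]), 'tool_rot': array([-3.14072874e+00,  7.11449036e-05,  2.72775789e+00]), 'force': array([-0.24123559, -0.64334201,  0.10358966]), 'moment': array([-0.0066824 ,  0.00216432,  0.01757643]), 'finger_force': 0.0, 'grip_width': 0.08566398637891948}
```

View pics/scene0.png

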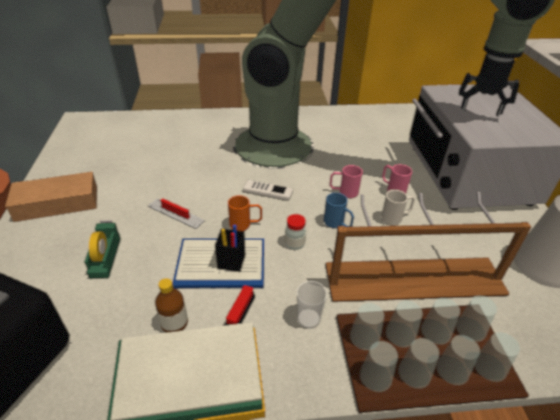

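View pics/side0.png

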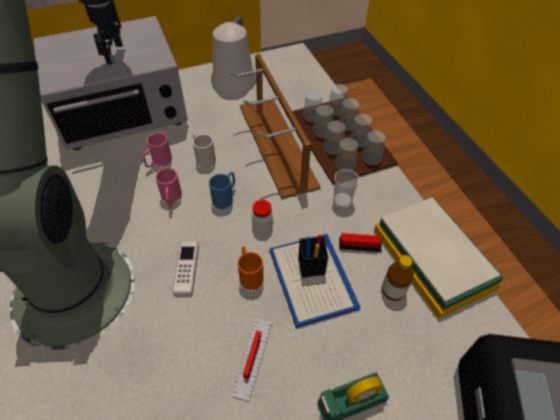

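The two views show three mugs standing: orange (scene 239,213), blue (337,211) and white (395,207). Two pink look-alikes are at (349,181) and (399,178). The binder is at (220,262) with the pen pot on it at (231,250), the ruler is at (175,212), the dispenser at (103,248) and the rack at (425,260).

```bash
cat > m.py <<'E'
from h import *
from scipy.optimize import least_squares
def hsv(f): return cv2.cvtColor(f['img'],cv2.COLOR_RGB2HSV).astype(int)
def seg(f,lo,hi,box=None,zmin=.012,zmax=.3):
    H=hsv(f); m=np.all((H>=lo)&(H<=hi),-1); P=cloud(f); m&=(P[...,2]>zmin)&(P[...,2]<zmax)&(f['z_map']>0)
    if box:
        b=np.zeros_like(m); b[box[1]:box[3],box[0]:box[2]]=1; m&=b
    n,l,s,_=cv2.connectedComponentsWithStats(m.astype(np.uint8))
    if n<2: return np.zeros((0,3))
    return P[l==1+s[1:,4].argmax()]
def mug(pts):
    # circle of known radius 30 fitted robustly to the side points; handle = points beyond
    q=pts[(pts[:,2]>.012)&(pts[:,2]<.09)]
    c=np.median(q[:,:2],0)
    r=least_squares(lambda c:np.minimum(np.abs(np.hypot(*(q[:,:2]-c).T)-.030),.006),c,loss='soft_l1',f_scale=.002)
    c=r.x; d=np.hypot(*(q[:,:2]-c).T); h=q[(d>.038)&(d<.07)]
    a=np.arctan2(*(np.median(h[:,:2],0)-c)[::-1]) if len(h) else None
    return c,a,len(h),len(q),pts[:,2].max()
E
python3 - <<'E'
from m import *
L=lambda n:dict(np.load(n+'0.npz'))
S,D=L('scene'),L('side')
for nm,lo,hi,bs,bd in [('orange',(3,150,80),(17,255,255),(215,185,275,240),(230,240,275,295)),
  ('blue',(95,90,30),(118,255,255),(315,185,362,235),(200,165,245,212)),
  ('white',(0,0,60),(179,90,255),(376,183,415,230),(190,130,220,170))]:
  a=seg(S,lo,hi,bs);b=seg(D,lo,hi,bd)
  print(nm,mug(a),mug(b),mug(np.vstack([a,b])), np.median(a[a[:,2]>.075],0),np.median(b[b[:,2]>.075],0))
H={}
for f,n in((S,'S'),(D,'D')):
  P=cloud(f)
  H[n]=P
# table check, rack
for n,f,boxes in(('S',S,{'table':(250,120,300,150)}),):
  for k,b in boxes.items(): print(k,np.median(H[n][b[1]:b[3],b[0]:b[2]].reshape(-1,3),0))
print('table near (300,210)S',H['S'][210,295],'(330,300)D',H['D'][330,200])
def rect(pts,nm):
  r=cv2.minAreaRect((pts[:,:2]*1000).astype(np.float32)); print(nm,len(pts),r, 'z',np.percentile(pts[:,2],[5,50,95]))
# rack wood
for f,bx in((S,(325,222,530,300)),(D,(238,50,320,195))):
  p=seg(f,(5,60,40),(20,255,255),bx,.17,.21); rect(p,'crossbar')
# binder: blue or pages
for f,bx in((S,(170,230,270,290)),(D,(265,230,360,330))):
  p=seg(f,(0,0,0),(179,255,255),bx,.009,.02); rect(p,'binder')
  p=seg(f,(0,0,0),(179,255,60),bx,.03,.14); rect(p,'pot dark')
# ruler grip red
for f,bx in((S,(140,190,215,235)),(D,(225,315,280,405))):
  p=seg(f,(0,120,60),(179,255,255),bx,.02,.05); rect(p,'grip')
for f,bx in((S,(80,215,125,280)),(D,(310,365,395,420))):
  p=seg(f,(40,80,20),(90,255,255),bx,.01,.11); rect(p,'disp')
E
```

```text
orange (array([ 0.41247227, -0.12802168]), np.float64(1.5103701000045093), 18, 612, np.float64(0.0990734898597711)) (array([ 0.41200438, -0.13216343]), np.float64(1.5609440262249616), 17, 732, np.float64(0.08725764188366918)) (array([ 0.41230222, -0.13136767]), np.float64(1.5241249973479603), 38, 1344, np.float64(0.0990734898597711)) [ 0.43011546 -0.12949085  0.08010054] [ 0.40991053 -0.14007953  0.08191216]
blue (array([0.41912238, 0.13879292]), None, 0, 539, np.float64(0.08776592947450869)) (array([0.41942594, 0.13526995]), np.float64(0.6337442696735217), 4, 578, np.float64(0.08683605187358645)) (array([0.41869951, 0.13605674]), np.float64(0.6120078905416745), 4, 1117, np.float64(0.08776592947450869)) [0.43843317 0.13394568 0.08019453] [0.4185775  0.11750149 0.07960543]
white (array([0.4189602 , 0.30746032]), np.float64(1.7668371041222604), 68, 769, np.float64(0.0882819016377053)) (array([0.41895026, 0.30451235]), np.float64(1.842084733822079), 14, 600, np.float64(0.08818005991910086)) (array([0.41873603, 0.305609  ]), np.float64(1.7602993404888585), 84, 1369, np.float64(0.08828190
[... 1023 characters left out ...]
55.9647216796875), (61.50847625732422, 58.29997253417969), 74.79927062988281) z [0.03535954 0.07019623 0.09829279]
grip 176 ((354.193603515625, -310.56591796875), (100.51190185546875, 14.23038101196289), 52.37330627441406) z [0.02202198 0.03215702 0.03609764]
grip 282 ((350.7626953125, -314.5393981933594), (97.91409301757812, 11.938735961914062), 53.642879486083984) z [0.02349382 0.03326766 0.03623279]
disp 784 ((518.12890625, -470.5951232910156), (48.396820068359375, 132.42079162597656), 88.52970123291016) z [0.01715729 0.03622263 0.06440988]
disp 1148 ((510.73858642578125, -477.09930419921875), (47.42515182495117, 136.32737731933594), 88.38243103027344) z [0.02133409 0.04771647 0.06491018]
```

```bash
cat > g.py <<'E'
import sys,numpy as np
from workcell import bot
from scipy.spatial.transform import Rotation as R
def go(p,yaw,tilt=0,ax=None):
    """target TCP p, tool down, yaw deg, then tilt deg about tool y -> row numbers"""
    s=bot.observe(); Rc=R.from_euler('xyz',s['tool_rot']); Rt=R.from_euler('xyz',[np.pi,0,np.radians(yaw)])*R.from_euler('y',np.radians(tilt))
    d=Rc.inv().apply(np.array(p)-s['position'])/.2; w=(Rc.inv()*Rt).as_rotvec()/(np.pi/2)
    print('row',np.round(d,3),np.round(w,3),'clock',s['clock'])
if __name__=='__main__':
    a=[float(x) for x in sys.argv[1:]]; go(a[:3],a[3],*a[4:5])
E
python3 - <<'E'
from m import *
L=lambda n:dict(np.load(n+'0.npz'))
S,D=L('scene'),L('side')
for nm,lo,hi,bs,bd in [('pinkA',(160,60,60),(179,255,255),(325,160,365,200),(155,165,185,205)),('pinkB',(160,60,60),(179,255,255),(380,160,415,195),(140,130,175,168)),('jar lid',(0,120,60),(179,255,255),(284,212,310,230),(250,198,274,217))]:
  for f,b in((S,bs),(D,bd)):
    p=seg(f,lo,hi,b); print(nm,len(p),mug(p)[:3],p.mean(0).round(3))
for f,b in((S,(322,180,540,245)),(D,(225,60,320,160))):
  P=cloud(f)[b[1]:b[3],b[0]:b[2]].reshape(-1,3)
  q=P[(P[:,2]>.165)&(P[:,2]<.215)&(P[:,0]<.635)&(P[:,0]>.51)&(P[:,1]<.5)&(P[:,1]>.1)]
  for y in(.158,.298,.438):
    r=q[abs(q[:,1]-y)<.03]; print(y,len(r),np.c_[[np.median(r[abs(r[:,0]-x)<.01],0) for x in(.555,.575,.6,.62)]].round(4).tolist() if len(r) else '')
P=cloud(S); q=P[85:205,410:559].reshape(-1,3); q=q[(q[:,1]<.8)&(q[:,2]>.1)&(q[:,0]<.5)]; print('toaster',q.min(0),q.max(0))
E
python3 g.py .42 .24 .32 87.7; python3 -m inch '[[0,0,-0.6,0,0,0,1],[0,0,-0.6,0,0,0,1],[0,0,-0.6,0,0,0,1]]' 60
```

```text
pinkA 566 (array([0.29027913, 0.21221729]), np.float64(-1.7625304068922238), 26) [0.298 0.206 0.056]
pinkA 656 (array([0.28686379, 0.17653022]), np.float64(1.4948028340128086), 247) [0.29  0.2   0.057]
pinkB 526 (array([0.2963151, 0.3618536]), np.float64(-2.531815998928931), 45) [0.298 0.355 0.061]
pinkB 639 (array([0.29678715, 0.35895998]), np.float64(-2.5472691466973445), 56) [0.292 0.35  0.056]
jar lid 242 (array([0.51223755, 0.0108587 ]), np.float64(2.8205111472906204), 8) [0.501 0.015 0.083]
jar lid 274 (array([0.50581219, 0.00466439]), np.float64(2.6726380627394732), 1) [0.494 0.011 0.083]
0.158 117 [[0.5555, 0.1603, 0.1894], [0.5745, 0.1593, 0.1833], [0.6008, 0.1578, 0.1854], [0.6199, 0.157, 0.1855]]
0.298 113 [[0.5573, 0.2999, 0.1936], [0.5714, 0.2981, 0.1842], [0.5996, 0.2977, 0.1845], [0.619, 0.2965, 0.185]]
0.438 114 [[0.5593, 0.4389, 0.1956], [0.5735, 0.4382, 0.1848], [0.5998, 0.4371, 0.1842], [0.6208, 0.4364, 0.1846]]
0.158 111 [[0.5548, 0.1566, 0.1885], [0.5748, 0.1554, 0.1832], [0.6002, 0.1546, 0.1838], [0.6199, 0.1543, 0.1845]]
0.298 93 [[0.5557, 0.2958, 0.1916], [0.5741, 0.2958, 0.1825], [0.6011, 0.2943, 0.1823], [0.6192, 0.294, 0.1834]]
0.438 77 [[0.5582, 0.436, 0.1933], [0.5734, 0.4349, 0.1837], [0.6006, 0.4344, 0.183], [0.62, 0.4325, 0.1838]]
toaster [0.03055602 0.44763568 0.10001343] [0.41597648 0.7822244  0.34430599]
row [-1.44  -1.181 -0.473] [-0.     0.     0.762] clock 0.15
clock: 0.52
position: [0.2519, 0.5735, 0.3498]
tool_rot: [3.135, -0.0, 2.728]
force: [0.2, -0.2, -0.8]
grip_width: 0.0854
finger_force: 0.0
```

```bash
python3 -m inch '[[-0.75,-0.6,0,0,0,0.38,1],[-0.75,-0.6,0,0,0,0.38,1],[-0.75,-0.6,0,0,0,0.38,1],[-0.75,-0.6,0,0,0,0.38,1],[-0.75,-0.6,0,0,0,0.38,1]]'; python3 g.py .42 .20 .35 87.7
```

```text
clock: 1.15
position: [0.3402, 0.402, 0.3452]
tool_rot: [-3.141, -0.0, 2.131]
force: [0.1, -0.1, -0.3]
grip_width: 0.0853
finger_force: 0.0
row [-1.068 -0.199 -0.024] [-0.     0.     0.382] clock 1.15
```

```bash
python3 -m inch '[[-1,-0.2,0,0,0,0.382,1],[-1,-0.2,0,0,0,0.382,1],[-1,-0.2,0,0,0,0.382,1],[-1,-0.2,0,0,0,0.382,1],[-1,-0.2,0,0,0,0.382,1]]'
python3 - <<'E'
from h import *
f=cam('wrist'); save(f,'w1.png'); np.savez('w1.npz',**f); print(bot.observe()['position'],-f['R'].T@f['t'],f['R'][2])
E
```

```text
clock: 1.78
position: [0.4127, 0.2119, 0.3453]
tool_rot: [-3.141, 0.0, 1.533]
force: [-0.3, 0.2, 0.2]
grip_width: 0.0852
finger_force: 0.0
[0.41237344 0.21282991 0.34523664] [0.41504389 0.2825281  0.49232263] [-0.0112584  -0.27931156 -0.96013452]
```

View pics/w1.png

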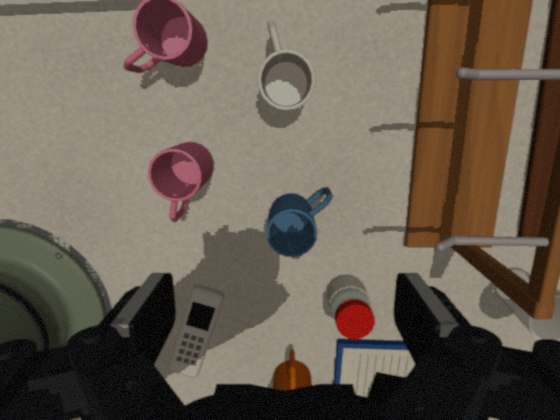

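The wrist view shows the white mug's rim at (286,80) with the handle at (274,38), and the blue rim at (292,230) with the handle at (322,200). The pink mugs are clear of both on the left.

```bash
python3 - <<'E'
from m import *
f=dict(np.load('w1.npz'))
for nm,lo,hi,b in [('white',(0,0,70),(179,60,255),(255,20,318,115)),('blue',(95,90,30),(118,255,255),(260,180,340,262))]:
  p=seg(f,lo,hi,b,.01,.1); top=p[(p[:,2]>.079)]
  c,r=cv2.minEnclosingCircle((top[:,:2]*1000).astype(np.float32))
  c=np.array(c)/1000
  # handle: points away from rim centre at bar height
  d=np.hypot(*(p[:,:2]-c).T); h=p[(d>.045)&(d<.075)]
  hc=h.mean(0); print(nm,c,r,len(top),mug(p)[:3],'handle',hc,len(h),np.degrees(np.arctan2(*(hc[:2]-c)[::-1])))
E
```

```text
white [0.41792719 0.30599167] 29.90909194946289 622 (array([0.41772382, 0.30548268]), np.float64(1.810469843893901), 197) handle [0.40509687 0.35773581 0.06634242] 132 103.92600848336392
blue [0.41796295 0.13801869] 29.19890594482422 396 (array([0.41873923, 0.13924161]), np.float64(0.6532753078810121), 168) handle [0.45990397 0.17168982 0.05014947] 126 38.75822778766333
```

```bash
python3 g.py .418 .306 .16 104
```

```text
row [0.467 0.012 0.926] [-0.     0.    -0.179] clock 1.825
```

```bash
python3 -m inch '[[0.467,0.012,0.3,0,0,-0.179,1],[0.467,0.012,0.6,0,0,-0.179,1],[0.467,0.012,0.926,0,0,-0.179,1],[0.467,0.012,0.926,0,0,-0.179,1],[0.467,0.012,0.926,0,0,-0.179,1]]'; python3 g.py .418 .306 .056 104
```

```text
clock: 2.45
position: [0.4169, 0.3057, 0.1581]
tool_rot: [-3.137, 0.002, 1.816]
force: [-0.4, 0.3, 0.5]
grip_width: 0.0854
finger_force: 0.0
row [0.001 0.008 0.51 ] [-0.003  0.001  0.001] clock 2.45
```

```bash
python3 -m inch '[[0,0,0.2,0,0,0,1],[0,0,0.4,0,0,0,1],[0,0,0.51,0,0,0,1],[0,0,0.51,0,0,0,1],[0,0,0.51,0,0,0,0.3],[0,0,0.51,0,0,0,0.3],[0,0,0.51,0,0,0,0.3],[0,0,0.51,0,0,0,0.3],[0,0,0.51,0,0,0,0.3],[0,0,0.51,0,0,0,0.3]]' 60; python3 g.py .418 .306 .056 104
```

```text
clock: 3.7
position: [0.4193, 0.3054, 0.0601]
tool_rot: [3.14, -0.001, 1.812]
force: [-5.2, -1.9, 18.1]
grip_width: 0.0571
finger_force: 60.5
row [ 0.005 -0.006  0.021] [ 0.001 -0.001 -0.002] clock 3.7
```

```bash
python3 -m inch '[[0,0,-0.25,0,0,0,0.3],[0,0,-0.5,0,0,0,0.3],[0,0,-0.75,0,0,0.18,0.3],[0,0,-0.75,0,0,0.18,0.3],[0,0,-0.75,0,0,0.18,0.3]]'; python3 g.py .50 .396 .206 87.7
```

```text
clock: 4.32
position: [0.4188, 0.3049, 0.2093]
tool_rot: [3.141, -0.001, 1.53]
force: [-0.2, 0.2, -1.4]
grip_width: 0.057
finger_force: 67.9
row [0.472 0.387 0.018] [ 0.001 -0.001 -0.   ] clock 4.325
```

```bash
python3 -m inch '[[0.472,0.1,0.018,0,0,0,0.3],[0.472,0.387,0.018,0,0,0,0.3],[0.472,0.387,0.018,0,0,0,0.3],[0.472,0.387,0.018,0,0,0,0.3],[0.472,0.387,0.018,0,0,0,0.3]]'; python3 g.py .575 .393 .206 87.7;python3 - <<'E'
from m import *
f=cam('scene'); save(f,'s2.png'); g=cam('side')
for f,hb in((f,(420,60,530,260)),(g,(190,20,330,180))):
  p=cloud(f)[hb[1]:hb[3],hb[0]:hb[2]].reshape(-1,3)
  q=p[(p[:,0]>.46)&(p[:,0]<.535)&(p[:,1]>.34)&(p[:,1]<.47)&(p[:,2]>.13)&(p[:,2]<.235)]
  d=np.hypot(q[:,0]-.5,q[:,1]-.396); h=q[(d>.045)&(d<.07)]
  if len(h): print(len(q),'handle',len(h),h.mean(0),h.min(0),h.max(0), 'mug z',q[:,2].min(),q[:,2].max())
E
```

```text
clock: 4.95
position: [0.4993, 0.3951, 0.2047]
tool_rot: [-3.141, 0.0, 1.53]
force: [-0.2, 0.1, -1.3]
grip_width: 0.057
finger_force: 67.9
row [ 0.005  0.379 -0.007] [-0.001  0.    -0.   ] clock 4.95
963 handle 90 [0.50345064 0.45267606 0.18836566] [0.49726701 0.44090661 0.15827036] [0.50709989 0.46164272 0.21928797] mug z 0.14410828882696836 0.23471015699306763
724 handle 3 [0.50094255 0.44399462 0.21817564] [0.49981603 0.44346897 0.21592113] [0.50303073 0.44442264 0.21987884] mug z 0.14415997587368645 0.23427344926606788
```

View pics/s2.png

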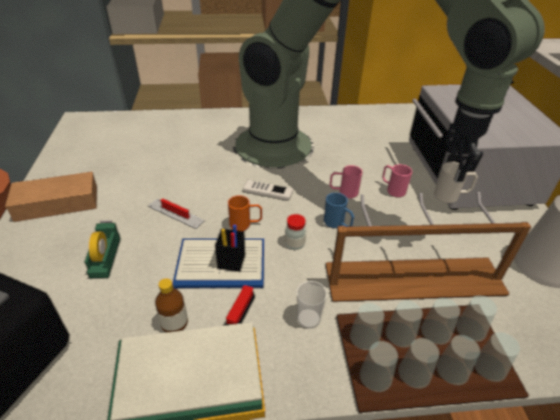

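The scene view shows the white mug held at (452,183) with its handle pointing to the right. The handle opening is level with hook1's tip at (480,200).

```bash
python3 -m inch '[[0,0.06,0,0,0,0,0.3],[0,0.12,0,0,0,0,0.3],[0,0.18,0,0,0,0,0.3],[0,0.24,0,0,0,0,0.3],[0,0.3,0,0,0,0,0.3],[0,0.36,0,0,0,0,0.3],[0,0.37,0,0,0,0,0.3],[0,0.37,0,0,0,0,0.3]]'; python3 - <<'E'
from h import *; import numpy as np
from scipy.spatial.transform import Rotation as R
s=bot.observe(); p=s['position']; Rc=R.from_euler('xyz',s['tool_rot']); print(s['force'])
# hook in tool frame now; tilt th about tool y, keep hook at mug (y,z)=(yh,zh); mug base = TCP z-0.060
hook=np.array([.5767,.437,.18]); ht=Rc.inv().apply(hook-p); print('hook in tool',ht)
for th,yh,zh in((0,.046,.058),(20,.048,.058),(40,.050,.059)):
  # point in tool frame: x=yh, z = 0.060-zh
  q=np.array([yh,ht[1],.060-zh]); t=ht-R.from_euler('y',th,degrees=True).apply(q)
  print(th,np.round(t/.2,3),th/90)
E
```

```text
clock: 6.05
position: [0.574, 0.3926, 0.2046]
tool_rot: [-3.141, 0.0, 1.529]
force: [-0.0, 0.4, -2.1]
grip_width: 0.0568
finger_force: 67.9
[-0.04923109  0.35246763 -2.12089652]
hook in tool [0.04443829 0.00089421 0.02454844]
0 [-0.008  0.     0.113] 0.0
20 [-0.007  0.     0.195] 0.2222222222222222
40 [0.027 0.    0.28 ] 0.4444444444444444
```

```bash
python3 -m inch '[[-0.008,0,0.06,0,0,0,0.3],[-0.008,0,0.113,0,0,0,0.3],[-0.008,0,0.15,0,0.11,0,0.3],[-0.007,0,0.195,0,0.222,0,0.3],[0.005,0,0.235,0,0.333,0,0.3],[0.027,0,0.28,0,0.444,0,0.3],[0.027,0,0.28,0,0.444,0,0.3],[0.027,0,0.28,0,0.444,0,0.3]]'; python3 - <<'E'
from h import *
print(bot.observe()['moment'],bot.observe()['force']); f=cam('side'); cv2.imwrite('pics/d3.png',cv2.resize(f['img'][20:240,120:380,::-1],None,fx=2,fy=2))
E
```

```text
clock: 7.05
position: [0.5746, 0.3967, 0.1478]
tool_rot: [-3.139, -0.698, 1.525]
force: [-0.1, -0.5, 0.4]
grip_width: 0.057
finger_force: 68.3
[-0.63706086  0.05646321 -0.06029955] [-0.06470862 -0.51587994  0.37111   ]
```

View pics/d3.png

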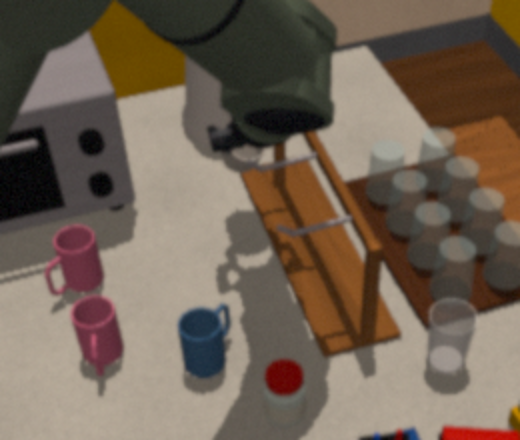

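The arm hides the mug in this view. The hand clears hook2 (picture 310,225), and the forces are small.

```bash
python3 -m inch '[[0,0,0,0,0,0,0.75],[0,0,0,0,0,0,0.8],[0,0,0,0,0,0,0.85],[0,0,0,0,0,0,0.88],[0,0,0,0,0,0,0.88],[0,0,-0.1,0,0,0,0.88],[0,0,-0.2,0,0,0,0.88],[0,0,-0.35,0,0,0,0.88],[0,0,-0.5,0,0,0,0.88],[0,0,-0.7,0,0,0,0.88],[0,0,-0.7,0,0,0,0.88]]'; python3 - <<'E'
from h import *
print(bot.observe()['force']); f=cam('scene'); cv2.imwrite('pics/s3.png',cv2.resize(f['img'][140:310,290:560,::-1],None,fx=2,fy=2))
E
```

```text
clock: 8.48
position: [0.5723, 0.3054, 0.2593]
tool_rot: [3.136, -0.697, 1.529]
force: [0.5, 0.5, -0.3]
grip_width: 0.0754
finger_force: 0.0
[ 0.48169009  0.5036635  -0.26042668]
```

View pics/s3.png

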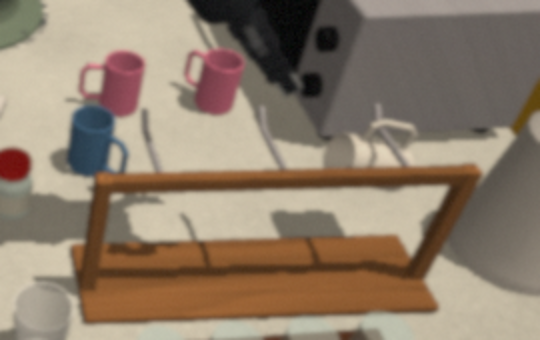

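The white mug hangs on hook1 (crop 390,145) with its handle over the bar.

```bash
python3 -m inch '[[0,0,-0.25,0,0,0,1],[0,-0.3,-0.25,0,0,0,1],[0,-0.6,-0.25,0,-0.2,0,1],[0,-0.75,-0.25,0,-0.44,0,1],[0,-0.75,-0.25,0,-0.44,0,1],[0,-0.75,-0.25,0,-0.44,0,1],[0,-0.75,-0.25,0,-0.44,0,1]]'; python3 g.py .418 .138 .16 38
```

```text
clock: 9.4
position: [0.418, 0.2854, 0.2941]
tool_rot: [3.142, -0.004, 1.535]
force: [-0.6, 0.7, -1.4]
grip_width: 0.0856
finger_force: 0.0
row [-0.739  0.026  0.667] [-0.001 -0.003  0.555] clock 9.4
```

```bash
python3 -m inch '[[-0.3,0.02,0.1,0,0,0.12,1],[-0.6,0.026,0.2,0,0,0.24,1],[-0.739,0.026,0.4,0,0,0.36,1],[-0.739,0.026,0.6,0,0,0.48,1],[-0.739,0.026,0.667,0,0,0.555,1],[-0.739,0.026,0.667,0,0,0.555,1],[-0.739,0.026,0.667,0,0,0.555,1]]'; python3 g.py .418 .138 .056 38
```

```text
clock: 10.28
position: [0.4186, 0.1352, 0.1605]
tool_rot: [-3.136, -0.005, 0.66]
force: [-0.5, 0.2, 0.6]
grip_width: 0.0853
finger_force: 0.0
row [ 0.004 -0.01   0.523] [-0.003 -0.003 -0.002] clock 10.275
```

```bash
python3 -m inch '[[0.004,-0.01,0.2,0,0,0,1],[0.004,-0.01,0.4,0,0,0,1],[0.004,-0.01,0.523,0,0,0,1],[0.004,-0.01,0.523,0,0,0,1],[0.004,-0.01,0.523,0,0,0,0.3],[0.004,-0.01,0.523,0,0,0,0.3],[0.004,-0.01,0.523,0,0,0,0.3],[0.004,-0.01,0.523,0,0,0,0.3],[0.004,-0.01,0.523,0,0,0,0.3],[0.004,-0.01,0.523,0,0,0,0.3]]' 60; python3 g.py .418 .138 .21 87.7
```

```text
clock: 11.52
position: [0.4189, 0.1382, 0.057]
tool_rot: [-3.137, -0.007, 0.658]
force: [-1.4, -1.6, 13.6]
grip_width: 0.0573
finger_force: 60.6
row [ 0.001 -0.005 -0.765] [-0.001 -0.005 -0.556] clock 11.525
```

```bash
python3 -m inch '[[0,0,-0.25,0,0,0,0.3],[0,0,-0.5,0,0,0,0.3],[0,0,-0.73,0,0,-0.11,0.3],[0,0,-0.73,0,0,-0.22,0.3],[0,0,-0.73,0,0,-0.33,0.3],[0,0,-0.73,0,0,-0.44,0.3],[0,0,-0.73,0,0,-0.556,0.3],[0,0,-0.73,0,0,-0.556,0.3],[0,0,-0.73,0,0,-0.556,0.3]]'; python3 g.py .4943 .2565 .203 87.7
```

```text
clock: 12.65
position: [0.4179, 0.137, 0.2019]
tool_rot: [3.141, -0.007, 1.526]
force: [0.1, -1.0, -1.8]
grip_width: 0.0568
finger_force: 67.6
row [ 0.614  0.355 -0.001] [ 0.    -0.004 -0.003] clock 12.65
```

```bash
python3 -m inch '[[0.3,0.1,0,0,0,0,0.3],[0.614,0.2,0,0,-0.004,0,0.3],[0.614,0.355,0,0,-0.004,0,0.3],[0.614,0.355,0,0,-0.004,0,0.3],[0.614,0.355,0,0,-0.004,0,0.3]]'; python3 g.py .5693 .2535 .203 87.7;python3 - <<'E'
from m import *
f=cam('scene'); c=bot.observe()['position']
p=cloud(f)[60:260,330:500].reshape(-1,3)
q=p[(p[:,0]>.45)&(p[:,0]<.54)&(p[:,1]>.2)&(p[:,1]<.34)&(p[:,2]>.135)&(p[:,2]<.235)]
d=np.hypot(q[:,0]-c[0],q[:,1]-c[1]); h=q[(d>.045)&(d<.07)]
print('handle',len(h),h.mean(0)-[*c[:2],0],h.min(0),h.max(0))
E
```

```text
clock: 13.28
position: [0.4932, 0.2567, 0.2021]
tool_rot: [-3.141, 0.0, 1.529]
force: [0.2, -0.0, -2.7]
grip_width: 0.0569
finger_force: 67.5
row [-0.     0.381 -0.005] [-0.     0.    -0.001] clock 13.275
handle 84 [0.00506765 0.05566442 0.18900788] [0.4924937  0.30239768 0.15887587] [0.50241718 0.32078245 0.2186174 ]
```

```bash
python3 -m inch '[[0,0.06,0,0,0,0,0.3],[0,0.12,0,0,0,0,0.3],[0,0.18,0,0,0,0,0.3],[0,0.24,0,0,0,0,0.3],[0,0.3,0,0,0,0,0.3],[0,0.36,0,0,0,0,0.3],[0,0.375,0,0,0,0,0.3],[0,0.375,0,0,0,0,0.3]]'; cat > tilt.py <<'E'
import sys
from h import *
from scipy.spatial.transform import Rotation as R
a=[float(x) for x in sys.argv[1:]]; hook=np.array([*a[:2],.18]); o=a[2]
s=bot.observe(); p=s['position']; Rc=R.from_euler('xyz',s['tool_rot']); print(s['force'])
ht=Rc.inv().apply(hook-p); print('hook in tool',ht)
for th,yh,zh in((0,.046,.058),(20,.048,.058),(40,.050,.059)):
  q=np.array([yh,ht[1],o-zh]); t=ht-R.from_euler('y',th,degrees=True).apply(q)
  print(th,np.round(t/.2,3),round(th/90,3))
E
python3 tilt.py .571 .297 .057
```

```text
clock: 14.32
position: [0.5686, 0.2539, 0.202]
tool_rot: [-3.141, 0.0, 1.531]
force: [-0.6, 0.8, -2.0]
grip_width: 0.0572
finger_force: 67.5
[-0.62106856  0.77017356 -1.98355786]
hook in tool [0.04311872 0.0006923  0.02203018]
0 [-0.014  0.     0.115] 0.0
20 [-0.008  0.     0.197] 0.222
40 [0.031 0.    0.279] 0.444
```

```bash
python3 -m inch '[[-0.014,0,0.06,0,0,0,0.3],[-0.014,0,0.115,0,0,0,0.3],[-0.01,0,0.155,0,0.11,0,0.3],[-0.008,0,0.197,0,0.222,0,0.3],[0.01,0,0.237,0,0.333,0,0.3],[0.031,0,0.279,0,0.444,0,0.3],[0.031,0,0.279,0,0.444,0,0.3],[0.031,0,0.279,0,0.444,0,0.3]]'
```

```text
clock: 15.32
position: [0.569, 0.2593, 0.1456]
tool_rot: [-3.139, -0.7, 1.526]
force: [0.5, 1.7, 1.5]
grip_width: 0.0573
finger_force: 68.2
```

```bash
python3 -m inch '[[0,0,0,0,0,0,0.75],[0,0,0,0,0,0,0.8],[0,0,0,0,0,0,0.85],[0,0,0,0,0,0,0.88],[0,0,0,0,0,0,0.88],[0,0,-0.1,0,0,0,0.88],[0,0,-0.2,0,0,0,0.88],[0,0,-0.35,0,0,0,0.88],[0,0,-0.5,0,0,0,0.88],[0,0,-0.7,0,0,0,0.88],[0,0,-0.9,0,0,0,0.88],[0,-0.3,-0.95,0,0,0,1],[0,-0.6,-0.95,0,-0.2,0,1],[0,-0.75,-0.95,0,-0.44,0,1],[0,-0.75,-0.95,0,-0.44,0,1],[0,-0.75,-0.95,0,-0.44,0,1],[0,-0.75,-0.95,0,-0.44,0,1]]'; python3 - <<'E'
from m import *
f=cam('scene'); lo,hi=(95,90,20),(122,255,255)
p=seg(f,lo,hi,(370,150,480,260),.06,.25); print('blue',len(p),p.min(0),p.max(0),p.mean(0))
p=seg(f,(0,0,70),(179,60,255),(440,180,520,250),.06,.25); print('white',len(p),p.min(0),p.max(0))
E
python3 g.py .412 -.05 .35 87.7
```

```text
clock: 17.45
position: [0.4138, 0.1467, 0.2925]
tool_rot: [3.14, -0.006, 1.536]
force: [-0.9, 0.3, -0.4]
grip_width: 0.0857
finger_force: 0.0
blue 504 [0.53914151 0.2289151  0.11665236] [0.60133745 0.31796679 0.1825005 ] [0.56925744 0.26524475 0.14824746]
white 1977 [0.37553402 0.37750177 0.06004872] [0.64904492 0.67813619 0.20054467]
row [-0.975  0.027 -0.297] [-0.    -0.005  0.002] clock 17.5
```

The blue mug is on hook2: its points span y 0.229 to 0.318 and z 0.117 to 0.183. Next I look at the right-hand area.

```bash
python3 -m inch '[[-0.3,0.05,-0.2,0,0,0,1],[-0.6,0.1,-0.4,0,0,0,1],[-0.9,0.15,-0.45,0,0,0,1],[-1,0.18,-0.45,0,0,0,1],[-1,0.18,-0.45,0,0,0,1],[-1,0.18,-0.45,0,0,0,1]]'
python3 - <<'E'
from m import *
f=cam('wrist'); save(f,'w4.png'); np.savez('w4.npz',**f); print(bot.observe()['position'])
p=seg(f,(3,150,80),(17,255,255),None,.01,.1); top=p[p[:,2]>.079]
c,r=cv2.minEnclosingCircle((top[:,:2]*1000).astype(np.float32)); c=np.array(c)/1000
d=np.hypot(*(p[:,:2]-c).T); h=p[(d>.045)&(d<.075)]; print('orange',c,r,mug(p)[:3],h.mean(0),len(h),np.degrees(np.arctan2(*(h.mean(0)[:2]-c)[::-1])))
E
```

```text
clock: 18.25
position: [0.4417, -0.0577, 0.3805]
tool_rot: [-3.141, -0.008, 1.53]
force: [-0.5, 0.3, -0.6]
grip_width: 0.0855
finger_force: 0.0
[ 0.44176996 -0.05723522  0.38054321]
orange [ 0.41138104 -0.12999185] 30.00273895263672 (array([ 0.41186296, -0.12887508]), np.float64(1.5371203513560794), 149) [ 0.41332519 -0.07455129  0.06298115] 115 87.99161395613375
```

View pics/w4.png

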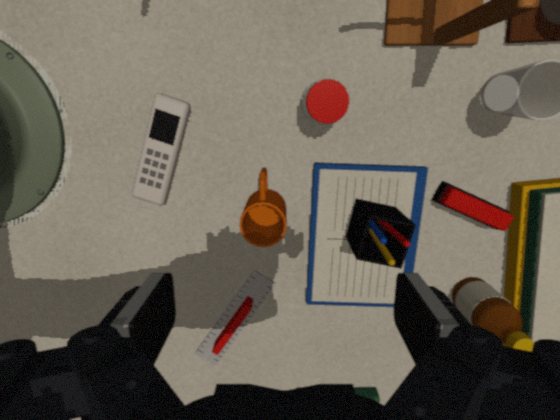

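The wrist view shows the orange mug at (263,225) with its handle straight up the picture, the binder at (367,235), the pot at (380,232), the ruler at (235,317), the stapler at (473,206), the jar at (327,101) and the sauce bottle at (495,310).

```bash
python3 g.py .4115 -.1295 .16 87.7
```

```text
row [-0.375 -0.137  1.1  ] [-0.    -0.005  0.   ] clock 18.3
```

```bash
python3 - <<'E'
from m import *
f=dict(np.load('w4.npz')); H=hsv(f); P=cloud(f)
def rect(p,n): r=cv2.minAreaRect((p[:,:2]*1000).astype(np.float32)); print(n,len(p),r,np.percentile(p[:,2],[5,50,95]))
m=(P[...,2]>.009)&(P[...,2]<.019); b=np.zeros_like(m); b[155:312,300:432]=1
m=cv2.morphologyEx((m&b).astype(np.uint8),cv2.MORPH_OPEN,np.ones((3,3))); rect(P[m>0],'binder')
b=np.zeros_like(m); b[190:280,335:425]=1
m=(P[...,2]>.085)&(P[...,2]<.106)&(b>0); rect(P[m],'pot rim')
m=(P[...,2]>.106)&(P[...,2]<.15)&(b>0); print('pens',P[m].min(0),P[m].max(0))
p=seg(f,(0,120,60),(179,255,255),(190,260,280,370),.02,.05); rect(p,'grip')
E
```

```text
binder 11444 ((553.6124267578125, -181.27105712890625), (220.3616485595703, 160.12904357910156), 85.59925079345703) [0.01143692 0.01308615 0.01476282]
pot rim 1100 ((561.9899291992188, -153.89767456054688), (60.615440368652344, 60.7348747253418), 75.45362091064453) [0.0862396  0.09633565 0.09908194]
pens [ 0.54803052 -0.17147374  0.10611881] [ 0.58129515 -0.13710568  0.1298983 ]
grip 536 ((349.73944091796875, -311.8472900390625), (100.40809631347656, 11.463371276855469), 53.53144454956055) [0.02273917 0.0331432  0.03480867]
```

```bash
python3 -m inch '[[-0.2,-0.137,0.3,0,0,0,1],[-0.375,-0.137,0.6,0,0,0,1],[-0.375,-0.137,0.9,0,0,0,1],[-0.375,-0.137,1,0,0,0,1],[-0.375,-0.137,1,0,0,0,1],[-0.375,-0.137,1,0,0,0,1]]';python3 g.py .4115 -.1295 .056 87.7
```

```text
clock: 19.05
position: [0.4125, -0.1298, 0.1816]
tool_rot: [3.14, -0.006, 1.532]
force: [-0.4, 0.0, 0.5]
grip_width: 0.0855
finger_force: 0.0
row [-0.003 -0.006  0.628] [ 0.001 -0.004  0.001] clock 19.05
```

```bash
python3 -m inch '[[0,-0.005,0.25,0,-0.004,0,1],[0,-0.005,0.5,0,-0.004,0,1],[0,-0.005,0.626,0,-0.004,0,1],[0,-0.005,0.626,0,-0.004,0,1],[0,-0.005,0.626,0,-0.004,0,0.3],[0,-0.005,0.626,0,-0.004,0,0.3],[0,-0.005,0.626,0,-0.004,0,0.3],[0,-0.005,0.626,0,-0.004,0,0.3],[0,-0.005,0.626,0,-0.004,0,0.3],[0,-0.005,0.626,0,-0.004,0,0.3]]' 60; python3 g.py .4115 -.1295 .21 87.7
```

```text
clock: 20.3
position: [0.4117, -0.1297, 0.057]
tool_rot: [3.139, 0.001, 1.531]
force: [-5.0, 1.4, 22.5]
grip_width: 0.0574
finger_force: 59.6
row [ 0.     0.001 -0.765] [0.002 0.001 0.   ] clock 20.3
```

```bash
python3 -m inch '[[0,0,-0.25,0,0,0,0.3],[0,0,-0.5,0,0,0,0.3],[0,0,-0.74,0,0,0,0.3],[0.25,0,-0.74,0,0,0,0.3],[0.5,0,-0.74,0,0,0,0.3],[0.8,0,-0.74,0,0,0,0.3],[1,0,-0.74,0,0,0,0.3],[1,0,-0.74,0,0,0,0.3]]'; python3 g.py .4888 .1168 .203 87.7
```

```text
clock: 21.3
position: [0.4189, 0.0732, 0.2043]
tool_rot: [3.14, -0.001, 1.535]
force: [-0.4, -0.8, -2.5]
grip_width: 0.0567
finger_force: 68.4
row [0.23  0.342 0.008] [ 0.001 -0.001  0.003] clock 21.3
```

```bash
python3 -m inch '[[0.23,0.1,0,0,0,0.003,0.3],[0.23,0.25,0,0,0,0.003,0.3],[0.23,0.342,0,0,0,0.003,0.3],[0.23,0.342,0,0,0,0.003,0.3],[0.23,0.342,0,0,0,0.003,0.3]]'; python3 g.py .5638 .1138 .203 87.7;python3 - <<'E'
from m import *
f=cam('scene'); c=bot.observe()['position']
p=cloud(f)[60:260,280:450].reshape(-1,3)
q=p[(p[:,0]>.44)&(p[:,0]<.54)&(p[:,1]>.06)&(p[:,1]<.2)&(p[:,2]>.135)&(p[:,2]<.235)]
d=np.hypot(q[:,0]-c[0],q[:,1]-c[1]); h=q[(d>.045)&(d<.07)]
print('handle',len(h),h.mean(0)-[*c[:2],0],h.min(0),h.max(0), h.mean(0)[1]-.1603)
E
```

```text
clock: 21.92
position: [0.4885, 0.1131, 0.2036]
tool_rot: [3.141, 0.0, 1.526]
force: [-0.4, 0.8, -2.7]
grip_width: 0.0574
finger_force: 68.4
row [0.02  0.376 0.003] [ 0.     0.    -0.003] clock 21.925
handle 90 [0.00416525 0.05620696 0.19104026] [0.48771452 0.15781526 0.15783918] [0.49746587 0.17815059 0.22066535] 0.009119580247026221
```

```bash
python3 -m inch '[[0.02,0,0,0,0,0,0.3],[0.02,0.06,0,0,0,0,0.3],[0.02,0.12,0,0,0,0,0.3],[0.02,0.18,0,0,0,0,0.3],[0.02,0.24,0,0,0,0,0.3],[0.02,0.3,0,0,0,0,0.3],[0.02,0.36,0,0,0,0,0.3],[0.02,0.376,0,0,0,0,0.3],[0.02,0.376,0,0,0,0,0.3]]'; python3 tilt.py .5655 .1573 .057
```

```text
clock: 23.1
position: [0.5642, 0.1143, 0.203]
tool_rot: [-3.141, 0.0, 1.526]
force: [-0.7, -0.7, -1.9]
grip_width: 0.0567
finger_force: 68.4
[-0.69787343 -0.74873171 -1.86784937]
hook in tool [ 0.04299466 -0.00061108  0.02296733]
0 [-0.015  0.     0.12 ] 0.0
20 [-0.009 -0.     0.202] 0.222
40 [0.03  0.    0.283] 0.444
```

```bash
python3 -m inch '[[-0.015,0,0.06,0,0,0,0.3],[-0.015,0,0.12,0,0,0,0.3],[-0.011,0,0.16,0,0.11,0,0.3],[-0.009,0,0.202,0,0.222,0,0.3],[0.01,0,0.24,0,0.333,0,0.3],[0.03,0,0.28,0,0.444,0,0.3],[0.03,0,0.28,0,0.444,0,0.3],[0.03,0,0.28,0,0.444,0,0.3]]'; python3 -m inch '[[0,0,0,0,0,0,0.75],[0,0,0,0,0,0,0.8],[0,0,0,0,0,0,0.85],[0,0,0,0,0,0,0.88],[0,0,0,0,0,0,0.88],[0,0,-0.1,0,0,0,0.88],[0,0,-0.2,0,0,0,0.88],[0,0,-0.35,0,0,0,0.88],[0,0,-0.5,0,0,0,0.88],[0,0,-0.7,0,0,0,0.88],[0,0,-0.9,0,0,0,0.88],[0,-0.3,-0.95,0,0,0,1],[0,-0.6,-0.95,0,-0.2,0,1],[0,-0.75,-0.95,0,-0.44,0,1],[0,-0.75,-0.95,0,-0.44,0,1],[0,-0.75,-0.95,0,-0.44,0,1],[0,-0.75,-0.95,0,-0.44,0,1]]'; python3 - <<'E'
from m import *
f=cam('scene'); cv2.imwrite('pics/s5.png',cv2.resize(f['img'][120:310,160:520,::-1],None,fx=2,fy=2))
p=seg(f,(3,150,80),(17,255,255),(320,150,420,260),.06,.25); print('orange',len(p),p.min(0),p.max(0))
def rect(p,n): r=cv2.minAreaRect((p[:,:2]*1000).astype(np.float32)); print(n,len(p),r)
rect(seg(f,(0,0,0),(179,255,60),(170,215,270,290),.03,.14),'pot'); rect(seg(f,(0,120,60),(179,255,255),(140,190,215,235),.02,.05),'grip')
E
```

```text
clock: 24.1
position: [0.5642, 0.1199, 0.1462]
tool_rot: [-3.14, -0.697, 1.524]
force: [-0.3, 0.2, -2.6]
grip_width: 0.0571
finger_force: 75.0
clock: 26.22
position: [0.4094, 0.0076, 0.2935]
tool_rot: [3.139, -0.004, 1.532]
force: [-0.5, 0.2, 0.2]
grip_width: 0.0849
finger_force: 0.0
orange 1372 [0.53463129 0.08285543 0.09816984] [0.6626434  0.26316129 0.19490888]
pot 754 ((564.6166381835938, -151.41940307617188), (60.10158920288086, 62.28901290893555), 74.17813873291016)
grip 172 ((353.132080078125, -309.9509582519531), (101.02192687988281, 13.597636222839355), 53.59141540527344)
```

View pics/s5.png

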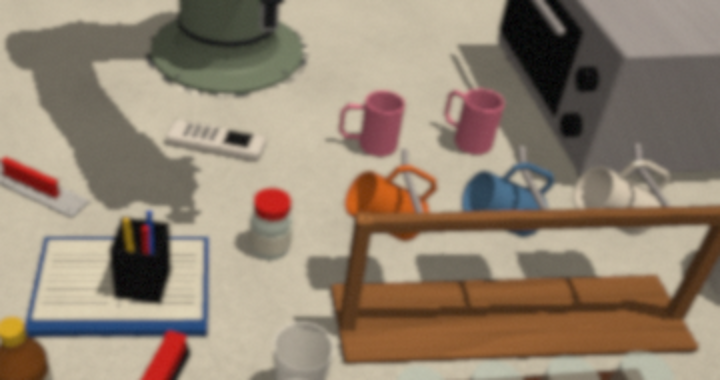

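All three mugs hang on their hooks: orange at (390,195), blue at (510,195) and white at (620,190). The ruler and pot haven't moved.

```bash
python3 - <<'E'
from m import *
S,D=[dict(np.load(n+'0.npz')) for n in('scene','side')]
for f,bs,bd in((S,(150,278,192,330),(85,220,122,278)),(D,(380,255,415,302),(315,370,390,420))):
  P=cloud(f)
  p=P[bs[1]:bs[3],bs[0]:bs[2]].reshape(-1,3); p=p[(p[:,2]>.09)&(p[:,2]<.16)]; print('sauce',p.min(0),p.max(0))
  p=P[bd[1]:bd[3],bd[0]:bd[2]].reshape(-1,3); p=p[(p[:,2]>.012)&(p[:,2]<.11)]; print('disp',np.percentile(p,[1,99],axis=0))
E
python3 g.py .562 -.154 .2 75.45
```

```text
sauce [ 0.7041361  -0.3066807   0.09003397] [ 0.75295557 -0.25350353  0.14288943]
disp [[ 0.44560296 -0.49672371  0.01324506]
 [ 0.58324466 -0.44585901  0.09748981]]
sauce [ 0.69586945 -0.31101463  0.09004354] [ 0.75102102 -0.25621424  0.14160007]
disp [[ 0.44346391 -0.50144108  0.01549565]
 [ 0.57959719 -0.45093467  0.09784566]]
row [-0.773  0.796  0.46 ] [-0.    -0.004  0.136] clock 26.275
```

```bash
python3 -m inch '[[-0.25,0.25,0,0,0,0.05,1],[-0.5,0.5,0,0,0,0.136,1],[-0.7,0.75,0.1,0,-0.004,0.136,1],[-0.773,0.796,0.25,0,-0.004,0.136,1],[-0.773,0.796,0.46,0,-0.004,0.136,1],[-0.773,0.796,0.46,0,-0.004,0.136,1],[-0.773,0.796,0.46,0,-0.004,0.136,1]]'; python3 g.py .562 -.154 .082 75.45
```

```text
clock: 27.15
position: [0.5616, -0.1563, 0.2011]
tool_rot: [-3.142, -0.001, 1.312]
force: [0.5, -0.4, 1.1]
grip_width: 0.0853
finger_force: 0.0
row [ 0.011 -0.001  0.595] [-0.    -0.001 -0.003] clock 27.15
```

```bash
python3 -m inch '[[0.01,0,0.2,0,0,0,1],[0.01,0,0.4,0,0,0,1],[0.01,0,0.595,0,0,0,1],[0.01,0,0.595,0,0,0,1],[0.01,0,0.595,0,0,0,1],[0.01,0,0.595,0,0,0,0.4],[0.01,0,0.595,0,0,0,0.4],[0.01,0,0.595,0,0,0,0.4],[0.01,0,0.595,0,0,0,0.4],[0.01,0,0.595,0,0,0,0.4],[0.01,0,0.595,0,0,0,0.4]]' 40; python3 g.py .562 -.154 .2 85.6
```

```text
clock: 28.52
position: [0.5625, -0.1542, 0.0825]
tool_rot: [3.14, 0.001, 1.312]
force: [-5.5, -0.1, 15.7]
grip_width: 0.0585
finger_force: 39.6
row [-0.    -0.002 -0.587] [ 0.001  0.001 -0.116] clock 28.525
```

```bash
python3 -m inch '[[0,0,-0.2,0,0,0,0.4],[0,0,-0.45,0,0,0,0.4],[0,0,-0.45,0,0,-0.05,0.4],[0,0,-0.45,0,0,-0.112,0.4],[0,0,-0.45,0,0,-0.112,0.4]]'; python3 g.py .539 -.371 .17 85.6
```

```text
clock: 29.15
position: [0.5619, -0.1541, 0.1713]
tool_rot: [-3.141, 0.0, 1.488]
force: [-0.2, -0.2, -1.1]
grip_width: 0.0582
finger_force: 46.1
row [-1.09  -0.024  0.007] [-0.     0.    -0.004] clock 29.15
```

```bash
python3 -m inch '[[-0.25,0,0,0,0,0,0.4],[-0.5,0,0,0,0,0,0.4],[-0.75,-0.02,0,0,0,0,0.4],[-1,-0.024,0,0,0,0,0.4],[-1,-0.024,0,0,0,0,0.4],[-1,-0.024,0,0,0,0,0.4]]'; python3 g.py .539 -.371 .0695 85.6
```

```text
clock: 29.9
position: [0.5407, -0.3523, 0.1708]
tool_rot: [-3.141, -0.001, 1.487]
force: [-0.9, 0.9, -2.5]
grip_width: 0.0585
finger_force: 46.1
row [-0.094 -0.     0.507] [-0.    -0.    -0.005] clock 29.9
```

```bash
python3 -m inch '[[-0.094,0,0.15,0,0,0,0.4],[-0.094,0,0.3,0,0,0,0.4],[-0.094,0,0.42,0,0,0,0.4],[-0.094,0,0.46,0,0,0,0.4],[-0.094,0,0.49,0,0,0,0.4],[-0.094,0,0.507,0,0,0,0.4],[-0.094,0,0.507,0,0,0,0.4],[-0.094,0,0.507,0,0,0,0.4]]'; python3 -m inch '[[0,0,0,0,0,0,0.75],[0,0,0,0,0,0,0.85],[0,0,0,0,0,0,1],[0,0,0,0,0,0,1],[0,0,-0.2,0,0,0,1],[0,0,-0.4,0,0,0,1],[0,0,-0.7,0,0,0,1],[0,0,-0.9,0,0,0,1],[0,0,-0.9,0,0,0,1]]'; python3 - <<'E'
from m import *
def rect(p,n): r=cv2.minAreaRect((p[:,:2]*1000).astype(np.float32)); print(n,len(p),r,np.percentile(p[:,2],[1,50,98]))
f=cam('scene'); save(f,'s6.png')
rect(seg(f,(0,0,0),(179,255,60),(110,215,200,290),.01,.14),'pot'); rect(seg(f,(0,120,60),(179,255,255),(140,190,215,235),.02,.05),'grip')
E
python3 g.py .46 -.3 .3 53.5
```

```text
clock: 30.9
position: [0.5392, -0.3717, 0.0699]
tool_rot: [-3.141, 0.0, 1.488]
force: [0.3, -0.2, -1.2]
grip_width: 0.0588
finger_force: 46.1
clock: 32.02
position: [0.5403, -0.372, 0.2526]
tool_rot: [3.138, 0.002, 1.488]
force: [0.4, 0.7, -0.6]
grip_width: 0.0852
finger_force: 0.0
pot 842 ((541.514892578125, -368.85858154296875), (61.1173210144043, 63.204620361328125), 84.709228515625) [0.0115907  0.05496476 0.08509462]
grip 178 ((381.5606384277344, -324.1549987792969), (100.59062194824219, 14.214910507202148), 55.03895568847656) [0.02019247 0.03227296 0.03672936]
row [ 0.325 -0.425 -0.249] [0.001 0.001 0.353] clock 32.075
```

View pics/s6.png

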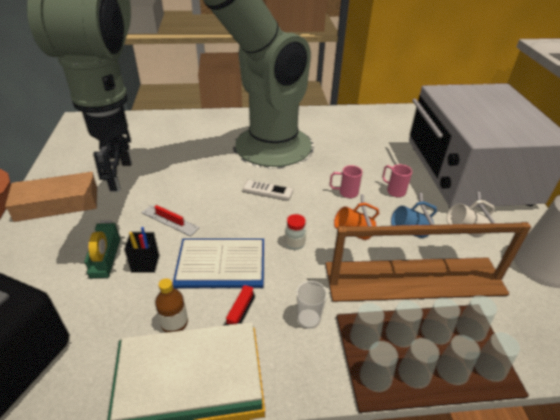

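The pot stands in the gap at (142,252) and measures upright. The ruler was knocked from (175,212) to about (170,219), so I measure it again from above.

```bash
python3 g.py .378 -.326 .22 54.5
```

```text
row [ 0.162 -0.824  0.151] [0.001 0.001 0.342] clock 32.075
```

```bash
python3 -m inch '[[0.05,-0.25,0,0,0,0.1,1],[0.1,-0.5,0,0,0,0.2,1],[0.162,-0.8,0.1,0,0,0.342,1],[0.162,-0.824,0.151,0,0,0.342,1],[0.162,-0.824,0.151,0,0,0.342,1],[0.162,-0.824,0.151,0,0,0.342,1]]'; python3 - <<'E'
from m import *
def rect(p,n): r=cv2.minAreaRect((p[:,:2]*1000).astype(np.float32)); print(n,len(p),r,np.percentile(p[:,2],[1,50,98]))
f=cam('wrist'); np.savez('w7.npz',**f); print(bot.observe()['position'])
p=seg(f,(0,120,60),(179,255,255),None,.02,.045); rect(p,'grip')
f=cam('side'); rect(seg(f,(0,120,60),(179,255,255),(225,300,300,405),.02,.05),'side grip')
E
```

```text
clock: 32.83
position: [0.3788, -0.3258, 0.2193]
tool_rot: [-3.141, -0.001, 0.953]
force: [-0.0, 0.6, 0.7]
grip_width: 0.0855
finger_force: 0.0
[ 0.37878168 -0.32577342  0.21934327]
grip 1329 ((378.8360900878906, -325.4435119628906), (98.7688217163086, 11.503100395202637), 53.65580368041992) [0.03117956 0.0335042  0.03503555]
side grip 278 ((379.2925109863281, -328.0516662597656), (97.8336410522461, 11.467839241027832), 53.62354278564453) [0.02059521 0.0334297  0.03735914]
```

```bash
python3 -m inch '[[0,0,0.3,0,0,0.01,0.6],[0,0,0.6,0,0,0.01,0.5],[0,0,0.8,0,0,0.01,0.5],[0,0,0.93,0,0,0.01,0.5],[0,0,0.93,0,0,0.01,0.5],[0,0,0.93,0,0,0.01,0],[0,0,0.93,0,0,0.01,0],[0,0,0.93,0,0,0.01,0],[0,0,0.93,0,0,0.01,0],[0,0,0.93,0,0,0.01,0]]' 60; python3 g.py .378 -.326 .07 53.65
```

```text
clock: 34.17
position: [0.3775, -0.3258, 0.0334]
tool_rot: [-3.141, 0.0, 0.935]
force: [0.2, 0.0, 0.5]
grip_width: 0.0002
finger_force: 0.0
row [ 0.001  0.003 -0.183] [-0.     0.    -0.001] clock 34.175
```

```bash
python3 - <<'E'
from m import *
def rect(p,n): r=cv2.minAreaRect((p[:,:2]*1000).astype(np.float32)); print(n,len(p),r,np.percentile(p[:,2],[1,50,98]))
f=cam('wrist'); save(f,'w8.png'); rect(seg(f,(0,120,60),(179,255,255),None,.0,.06),'grip')
f=cam('side');rect(seg(f,(0,120,60),(179,255,255),(225,300,300,405),.0,.06),'side grip')
E
```

```text
grip 3033 ((395.0806884765625, -303.27105712890625), (44.225093841552734, 11.675190925598145), 53.553192138671875) [0.01409412 0.03346579 0.03473488]
side grip 148 ((364.7036437988281, -347.6949462890625), (49.685909271240234, 11.672167778015137), 53.75621795654297) [0.00785714 0.03286207 0.03647189]
```

View pics/w8.png

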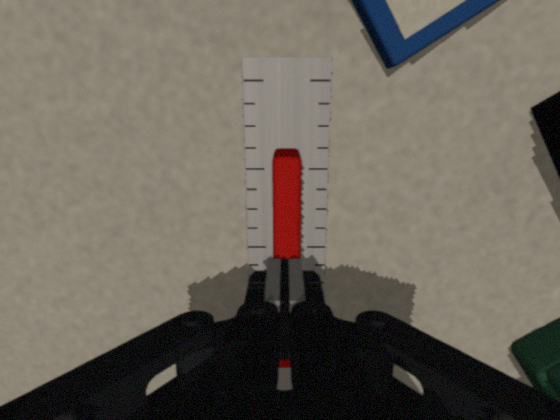

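The fingers read shut at (285,280), over the grip bar, with no force. I check their depth and take another state reading.

```bash
python3 - <<'E'
from m import *
f=cam('wrist'); P=cloud(f)
for v in (250,262,266,270,275,280,290,300,362,375):
  print(v,[P[v,u].round(4).tolist() for u in (268,276,285,293,302)])
print(bot.observe()['grip_width'],bot.observe()['finger_force'],bot.observe()['position'])
E
```

```text
250 [[0.3696, -0.322, 0.0034], [0.3806, -0.3152, 0.0327], [0.3838, -0.3173, 0.0333], [0.3866, -0.3192, 0.0336], [0.3837, -0.3323, 0.0035]]
262 [[0.3783, -0.3135, 0.0454], [0.3807, -0.3155, 0.0448], [0.3838, -0.3174, 0.0455], [0.3861, -0.3196, 0.0446], [0.3798, -0.3376, 0.0036]]
266 [[0.3786, -0.3135, 0.0494], [0.3808, -0.3155, 0.0487], [0.3837, -0.3175, 0.049], [0.3868, -0.3184, 0.0514], [0.3786, -0.3392, 0.0042]]
270 [[0.3787, -0.3136, 0.0529], [0.381, -0.3155, 0.0526], [0.3837, -0.3175, 0.0526], [0.3861, -0.3193, 0.0525], [0.3889, -0.3211, 0.0529]]
275 [[0.379, -0.3135, 0.0576], [0.3812, -0.3154, 0.0572], [0.3838, -0.3174, 0.0571], [0.3861, -0.319, 0.0573], [0.3888, -0.3209, 0.0574]]
280 [[0.3787, -0.3141, 0.0603], [0.3809, -0.3158, 0.0603], [0.3839, -0.3172, 0.0615], [0.3858, -0.3194, 0.0603], [0.3889, -0.3205, 0.0621]]
290 [[0.3794, -0.3138, 0.0689], [0.3815, -0.3153, 0.069], [0.3835, -0.3177, 0.0675], [0.3858, -0.3191, 0.068], [0.3882, -0.3209, 0.068]]
300 [[0.3791, -0.3145, 0.0742], [0.3813, -0.3158, 0.0747], [0.3838, -0.3173, 0.0751], [0.3858, -0.3188, 0.0752], [0.388, -0.3207, 0.0746]]
362 [[0.3806, -0.3147, 0.1048], [0.3729, -0.3275, 0.086], [0.3507, -0.3623, 0.0338], [0.3768, -0.3309, 0.0854], [0.3875, -0.319, 0.1056]]
375 [[0.3784, -0.3176, 0.1048], [0.3705, -0.3307, 0.0867], [0.3311, -0.3889, 0.003], [0.3746, -0.3338, 0.0867], [0.3856, -0.3215, 0.1062]]
-6.757028481261054e-05 0.0 [ 0.37743706 -0.32575625  0.03330153]
```

```bash
python3 - <<'E'
from m import *
f=cam('wrist'); P=cloud(f)
for u in (262,268,276,285,294,304): print(u,[P[v,u,2].round(3).item() for v in range(240,270,2)])
E
```

```text
262 [0.004, 0.004, 0.003, 0.003, 0.004, 0.004, 0.004, 0.003, 0.004, 0.004, 0.003, 0.002, 0.004, 0.003, 0.003]
268 [0.004, 0.004, 0.003, 0.003, 0.003, 0.004, 0.004, 0.004, 0.003, 0.003, 0.044, 0.044, 0.047, 0.05, 0.05]
276 [0.033, 0.034, 0.034, 0.033, 0.034, 0.033, 0.034, 0.033, 0.033, 0.033, 0.044, 0.046, 0.047, 0.049, 0.05]
285 [0.033, 0.035, 0.034, 0.033, 0.034, 0.034, 0.033, 0.034, 0.034, 0.033, 0.044, 0.046, 0.047, 0.049, 0.052]
294 [0.033, 0.034, 0.034, 0.033, 0.035, 0.034, 0.033, 0.034, 0.034, 0.034, 0.043, 0.046, 0.048, 0.05, 0.052]
304 [0.005, 0.004, 0.005, 0.004, 0.004, 0.003, 0.003, 0.004, 0.004, 0.004, 0.003, 0.003, 0.003, 0.003, 0.004]
```

The depth shows the shut fingertips at z 0.043 with the TCP at 0.033. They are about 10 mm behind the TCP, not 17 mm ahead, so they closed above the bar. I open and go lower, watching the force.

```bash
python3 -m inch '[[0,0,0,0,0,0,0.5],[0,0,0,0,0,0,0.5],[0,0,0,0,0,0,0.5],[0,0,0.04,0,0,0,0.5],[0,0,0.08,0,0,0,0.5],[0,0,0.11,0,0,0,0.5],[0,0,0.11,0,0,0,0.5]]'; python3 -m inch '[[0,0,0,0,0,0,0],[0,0,0,0,0,0,0],[0,0,0,0,0,0,0],[0,0,0,0,0,0,0],[0,0,0,0,0,0,0],[0,0,0,0,0,0,0]]' 60
```

```text
clock: 35.25
position: [0.3772, -0.3255, 0.0107]
tool_rot: [-3.14, 0.0, 0.936]
force: [-0.5, -0.7, -0.1]
grip_width: 0.0425
finger_force: 0.0
clock: 36.0
position: [0.3776, -0.3259, 0.0117]
tool_rot: [-3.142, 0.0, 0.935]
force: [-1.4, 1.0, 4.8]
grip_width: 0.0101
finger_force: 59.3
```

```bash
python3 -m inch '[[0,0,-0.1,0,0,0,0],[0,0,-0.2,0,0,0,0],[0,0,-0.2,0,0,0,0]]'; python3 g.py .439 -.1725 .052 85.6
```

```text
clock: 36.38
position: [0.3779, -0.3263, 0.0523]
tool_rot: [3.14, 0.001, 0.935]
force: [-0.6, -0.1, -1.7]
grip_width: 0.0103
finger_force: 58.7
row [ 0.8   -0.211  0.001] [ 0.001  0.001 -0.356] clock 36.375
```

```bash
python3 -m inch '[[0.2,-0.2,0,0,0,-0.1,0],[0.4,-0.25,0,0,0,-0.2,0],[0.6,-0.25,0,0,0,-0.3,0],[0.8,-0.211,0,0,0,-0.356,0],[0.8,-0.211,0,0,0,-0.356,0],[0.8,-0.211,0,0,0,-0.356,0]]'; python3 g.py .439 -.1725 .012 85.6; python3 - <<'E'
from m import *
f=cam('wrist'); save(f,'w9.png'); np.savez('w9.npz',**f); P=cloud(f)
p=seg(f,(0,120,60),(179,255,255),None,.03,.1); q=p[:,:2]
r=cv2.minAreaRect((q*1000).astype(np.float32)); print(r,np.percentile(p[:,2],[2,50,98]))
E
```

```text
clock: 37.12
position: [0.4377, -0.1722, 0.0507]
tool_rot: [-3.14, 0.0, 1.494]
force: [0.0, -0.5, -1.8]
grip_width: 0.0107
finger_force: 58.9
row [-0.001  0.007  0.193] [-0.001  0.    -0.   ] clock 37.125
((436.9100646972656, -167.53573608398438), (92.64519500732422, 13.360527992248535), 85.83326721191406) [0.05949086 0.07243379 0.07369101]
```

View pics/w9.png

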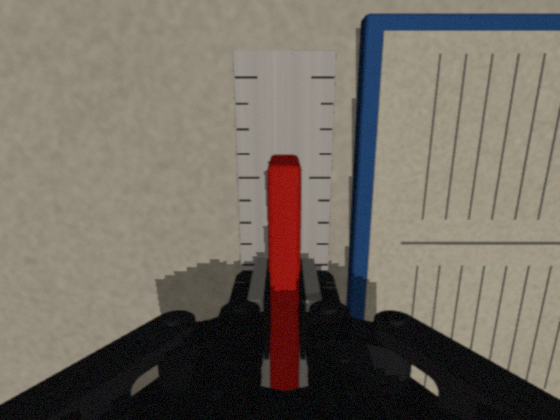

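The wrist view shows the ruler held parallel to the binder's near edge. The ruler's right edge is at column 333 and the binder edge at 362.

```bash
python3 -m inch '[[0,0,0.08,0,0,0,0],[0,0,0.15,0,0,0,0],[0,0,0.19,0,0,0,0],[0,0,0.196,0,0,0,0],[0,0,0.196,0,0,0,0],[0,0.03,0.196,0,0,0,0],[0,0.055,0.196,0,0,0,0],[0,0.065,0.196,0,0,0,0],[0,0.065,0.196,0,0,0,0]]'
```

```text
clock: 38.3
position: [0.4515, -0.1728, 0.0118]
tool_rot: [-3.141, -0.0, 1.495]
force: [0.2, -0.4, -1.0]
grip_width: 0.0103
finger_force: 58.9
```

```bash
python3 -m inch '[[0,0,0.006,0,0,0,0],[0,0.006,0.006,0,0,0,0],[0,0.012,0.006,0,0,0,0],[0,0.012,0.006,0,0,0,0]]';  python3 -m inch '[[0,0.005,0,0,0,0,0],[0,0.01,0,0,0,0,0],[0,0.01,0,0,0,0,0]]'
```

```text
clock: 38.8
position: [0.4516, -0.1729, 0.0116]
tool_rot: [-3.137, 0.002, 1.495]
force: [-21.8, 4.8, 45.8]
grip_width: 0.0104
finger_force: 65.5
clock: 39.17
position: [0.4517, -0.173, 0.0116]
tool_rot: [-3.134, 0.002, 1.495]
force: [-34.0, 8.1, 61.6]
grip_width: 0.0106
finger_force: 67.8
```

```bash
python3 -m inch '[[0,0,-0.005,0,0,0,0],[0,0,-0.005,0,0,0,0]]'; python3 -m inch '[[0,-0.01,-0.001,0,0,0,0],[0,-0.01,-0.001,0,0,0,0]]'
```

```text
clock: 39.42
position: [0.4544, -0.1732, 0.0117]
tool_rot: [-3.139, 0.0, 1.495]
force: [-9.3, 2.9, 9.3]
grip_width: 0.0105
finger_force: 60.5
clock: 39.67
position: [0.4537, -0.1731, 0.012]
tool_rot: [-3.141, 0.0, 1.495]
force: [0.4, 0.1, -1.8]
grip_width: 0.0101
finger_force: 59.1
```

```bash
python3 -m inch '[[0,0.006,0,0,0,0,0],[0,0.012,0,0,0,0,0],[0,0.012,0,0,0,0,0]]'; python3 -m inch '[[0,0.01,0,0,0,0,0],[0,0.01,0,0,0,0,0]]'
```

```text
clock: 40.05
position: [0.4545, -0.1732, 0.0118]
tool_rot: [-3.138, 0.0, 1.494]
force: [-11.6, 1.8, 7.8]
grip_width: 0.0108
finger_force: 60.4
clock: 40.3
position: [0.4545, -0.1732, 0.0118]
tool_rot: [-3.134, 0.001, 1.494]
force: [-24.6, 5.1, 24.8]
grip_width: 0.0106
finger_force: 62.6
```

```bash
python3 -m inch '[[0,-0.016,0,0,0,0,0],[0,-0.016,0,0,0,0,0],[0,-0.016,0,0,0,0,0.35],[0,-0.016,0,0,0,0,0.35],[0,-0.016,0,0,0,0,0.35],[0,-0.016,0,0,0,0,0.35]]'; python3 -m inch '[[0,0,-0.1,0,0,0,0.35],[0,0,-0.3,0,0,0,0.35],[0,0,-0.6,0,0,0,0.5],[0,0,-0.9,0,0,0,0.5],[0,-0.3,-1,0,0,0,0.5],[0,-0.3,-1,0,0,0,0.5]]'; python3 - <<'E'
from m import *
f=cam('wrist'); save(f,'w10.png'); np.savez('w10.npz',**f); P=cloud(f); H=hsv(f)
p=seg(f,(0,120,60),(179,255,255),(150,50,400,400),.02,.045); r=cv2.minAreaRect((p[:,:2]*1000).astype(np.float32)); print('grip',r,np.percentile(p[:,2],[2,50,98]))
o=np.array([.5536,-.1813]); a=np.radians(-4.4); X=np.array([np.cos(a),np.sin(a)]); Y=np.array([-X[1],X[0]])
c=np.array(r[0])/1000-o; print('in binder',c@X,c@Y)
q=P[...,:2]-o; bx=q@X; by=q@Y
for y in np.arange(-.08,.09,.02):
  m=(abs(by-y)<.004)&(bx>-.14)&(bx<-.06); z=P[...,2][m]; x=bx[m]
  bl=x[(z>.001)&(z<.0075)]; bi=x[(z>.0105)&(z<.018)]
  print(round(y,2),'binder edge',np.percentile(bi,2).round(4) if len(bi) else None,'low(ruler/table) max',bl.max().round(4) if len(bl) else None)
E
```

```text
clock: 41.05
position: [0.4551, -0.1732, 0.0121]
tool_rot: [-3.141, -0.0, 1.495]
force: [-1.1, -0.1, -0.4]
grip_width: 0.03
finger_force: 0.0
clock: 41.8
position: [0.3927, -0.1695, 0.2133]
tool_rot: [-3.141, 0.004, 1.493]
force: [1.1, -0.4, -0.1]
grip_width: 0.0429
finger_force: 0.0
grip ((453.4508972167969, -172.0180206298828), (99.18562316894531, 11.419812202453613), 85.60983276367188) [0.02313774 0.03331436 0.03505379]
in binder -0.10056604299941795 0.0015712812437886218
-0.08 binder edge -0.0794 low(ruler/table) max -0.0797
-0.06 binder edge -0.0794 low(ruler/table) max -0.0797
-0.04 binder edge -0.106 low(ruler/table) max -0.0797
-0.02 binder edge -0.106 low(ruler/table) max -0.0797
0.0 binder edge -0.106 low(ruler/table) max -0.0796
0.02 binder edge -0.106 low(ruler/table) max -0.0795
0.04 binder edge -0.106 low(ruler/table) max -0.0794
0.06 binder edge -0.0797 low(ruler/table) max -0.0797
0.08 binder edge -0.0798 low(ruler/table) max -0.0796
```

View pics/w10.png

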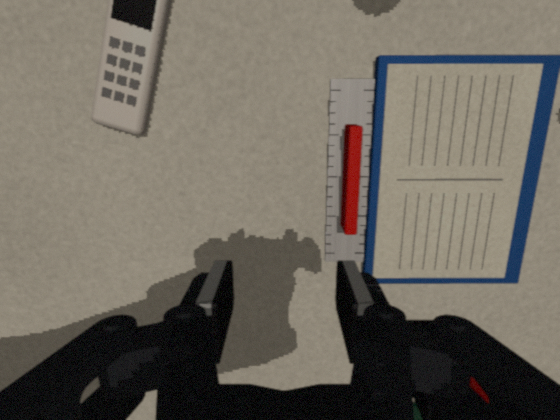

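The ruler lies flush along the binder's near edge (columns 372 to 376, rows 80 to 260), parallel to it and centred within 2 mm. I do a last check of the pot and mugs before handing in.

```bash
python3 - <<'E'
from m import *
f=cam('scene'); P=cloud(f); save(f,'s11.png')
p=seg(f,(0,0,0),(179,255,60),(110,215,200,290),.01,.14); print('pot',cv2.minAreaRect((p[:,:2]*1000).astype(np.float32)))
for n,y in(('o',.157),('b',.297),('w',.437)):
  q=P[(P[...,0]>.53)&(P[...,0]<.605)&(abs(P[...,1]-y)<.06)&(P[...,2]>.04)&(P[...,2]<.24)]; print(n,len(q),q.min(0).round(3),q.max(0).round(3))
s=bot.observe(); print(s['clock'],s['force'])
E
```

```text
pot ((540.9526977539062, -368.8660888671875), (60.724449157714844, 64.0952377319336), 84.5094223022461)
o 805 [0.535 0.098 0.094] [0.604 0.201 0.201]
b 808 [0.54  0.239 0.088] [0.605 0.341 0.202]
w 815 [0.545 0.377 0.089] [0.605 0.482 0.2  ]
41.9 [ 0.88693637  0.00620873 -0.38859363]
```

View pics/s11.png

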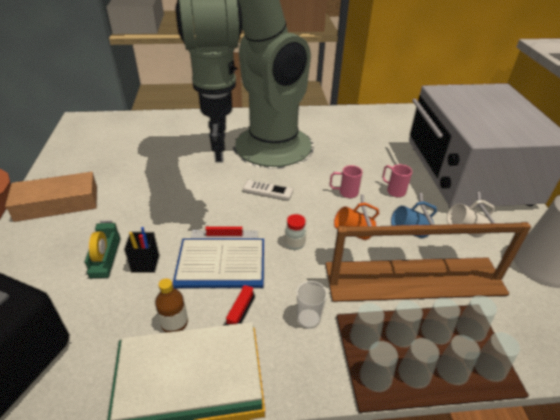

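The mugs hang at (357,220), (413,217) and (470,215), the pot stands at (142,252), the ruler lies along the binder at (222,235), and the robot touches nothing.

```bash
python3 -c "from workcell import bot; print(bot.job_done())"
```

```text
the job is handed in; nothing more can be done
None
```

I handed the job in at about 42 s: all three mugs hang one to a hook, the ruler lies flush along the binder's near edge, and the pen pot stands upright in the gap; my last camera check agreed, but the hand-in returned no verdict.

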